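# Roll a platen roller into the marked notch with a push pad

## Robot

A 7-joint arm with a two-finger parallel gripper is mounted at the origin on a cart in front of the work surface, level with it; the furniture and walls round the work are solid. World frame = base frame: x ahead of the robot, y to its left, z up, the work surface at z = 0. Lengths are in mm, angles in rad, forces in N, time in s.
With the tool pointing down it reaches from about 425 to 950 mm from the base axis. Payload 4.7 kg.
Tool frame: the origin (TCP) lies midway between the tips of the shut fingers; the grasp point (between the pads) lies 19 mm behind it; z points along the fingers, y is the line along which they close (so a half turn about z gives the same grasp; the last joint's range is limited). The gripper opens to 87 mm and grips with 3 to 60 N. Pads are 19 mm wide; open, the fingers measure 117 mm over their backs; the gripper's body (75 mm by 190 mm) begins 51 mm behind the grasp point.
Start: joints at [-1.134, 0.469, -0.049, 1.532, 0.024, 1.141, -0.082], TCP at [303.133, 603.125, 222.573] pointing down, gripper open.
Joint ranges: [-2.59, 2.59], [-0.33, 1.99], [-1.39, 1.29], [0.1, 2.45], [-1.04, 4.18], [0.21, 1.99], [-2.66, 2.66]. Speed limits (rad/s): [2.57, 2.57, 3.14, 3.14, 3.14, 3.14, 3.14].

## Interface

Orientations are given as a 3x3 rotation matrix whose columns are the frame's x, y, z axes.
In Python, from bench import arm gives the robot as it stands. The module is installed in compiled form; this text tells all that it offers.
- The arm moves only by the shell command python3 -m handwheel 'ROWS' [OPENING]. ROWS is JSON, a list of rows, each an object with "travel": the shift along the tool's x, y, z in m, a list of three; "dr": the turn, a rotation vector about the tool's x, y, z in degrees, a list of three. In form: [{"travel": [dx, dy, dz], "dr": [ax, ay, az]}, ...]. A call has 1 to 20 rows; each row is the pose to reach, as a shift and turn from the pose commanded when the call began, along the tool's axes at that moment; what a row does not reach only later rows make up. A row lasts 1/8 s, in which the tool goes at most 62.5 mm and 10.7 degrees, less where a joint would pass 70% of its speed; a pose out of reach is approached as far as the arm can. A call with a gripper value outside its range is refused whole. OPENING is the gripper command: -1 is shut, 1 is fully open, values between are in proportion, set as the call begins (- or left out, the last holds). The fingers move at their own pace and stop on an object; the grip force is fixed at half the most. Time passes only in rows, so rows that repeat a pose let the fingers close. It gives the time, the measured TCP pose, the force, the opening and the grip force at its end, in the units of the state.
- arm.sense(): the state, without advancing time (a new reading comes with each control period).
- arm.grab_frame(name): name is "scene" or "top" or "wrist"; returns (picture, depth): 400x640x3 uint8, red, green, blue; 400x640 float32, mm along the optical axis (not along the pixel's ray), 0 where there is no reading.
- arm.get_calibration(name): a dict with "intrinsics" (3x3 intrinsics, pixels), "view" (4x4, takes a point from world to camera coordinates). Camera axes: x right, y down, z forward; pixel columns grow to the right and rows downward; lengths in mm; the calibration is good to about 2 mm. A picture is of the moment at which its call begins: read the wrist's pose just before it. get_calibration takes no time and is no camera call; for the wrist camera it gives the pose at the moment of the call.
- arm.sign_off(): hands the job in; it is judged then, once.
Trained networks look in the newest picture that a camera, given by its name, has taken for a name from the list of things; names that differ only in an ending like _2 or _b are one class to them, and where a whole thing is asked for, a point or a joint stands for the part that bears it (a point fixed in the world has none). Each returns a list of dicts, best first, with "conf" (0 to 1); they miss things now and then, are a little off and sometimes report something else, mostly with a low value. They report only what shows in the picture. A call takes as long as a camera call. They do not tell look-alikes from the thing itself.
- arm.find_in(target, camera): "uv" ([column, row] in pixels, amid what is visible of it).
- arm.place_of(target, camera): "uv" ([column, row] in pixels: a listed point, or the origin of a listed thing).
The state is a dict: "clock": time; "q": joint angles; "joint_velocities": joint speeds; "joint_efforts": joint torques, N m; "ee_pos": TCP position; "eef_rot": TCP orientation; "wrist_force": force on the tool from outside, world axes, zero at the start; "moment": the same for the moment, N m; "gripper_width": finger opening in mm; "finger_force": force on a finger pad.
Only numpy, scipy, OpenCV 4.12 (cv2) and the standard library are available. Lean on these libraries where they do the work, as an engineer would, in place of code of your own. Each camera call takes 0.05 s, during which the arm holds its last target. There are 200 camera calls.

## Task

Take the flat wooden push pad from its green mat by its upright grip, lower it slowly until its underside presses lightly on top of the black rubber roller and roll the roller along the rails into the notch that the red marker points at, keeping the pad on it until it has settled there. Touch the roller only from above with the pad, gently (less than 2 kg of push), and never with the gripper. Then lay the pad flat back on its mat, let go, and leave the other things on the bench alone.

Things in the scene. Friction and masses are not known exactly. Their poses are not given: they have to be found in the camera images.
- rack: Fixed rack on the bench, 206 mm (x) by 166 mm (y); origin under the centre of its base plate, at bench height; z up, the roller must roll along its +x. Two grey rails, 16 mm wide, at y = +-49 mm run along x, top nominally 30 mm above the bench, with blue fences (7 mm higher) outside at y = +-57 to 61 mm and blue stops, 14 mm high, across the ends at x = -98 and +98 mm.
- start_notch (a point): Where the roller starts: notch in both rails, midway between them at nominal rail top height, at rack x = -60 mm, y = 0, z = 30 mm. Each notch is a 16 mm long, 8 mm deep gap along x; a roller of 25 mm radius drops 1.3 mm into it and stays. The rails are hinged here.
- middle_notch (a point): Middle notch, alike, at rack x = -5 mm. The rails are stiff but set to an unknown slope that nothing measures, up to 0.035 rad up or down about the start notch, so this notch may be 1.9 mm higher or lower than its point says. A roller let go between notches may roll away.
- far_notch (a point): Far notch, alike, at rack x = +40 mm; by the same unmeasured slope it may be 3.5 mm higher or lower than its point says.
- roller: Black rubber roller, radius 25 mm, 110 mm long, thin steel shaft ends 12 mm long, 0.3 to 0.65 kg, loose, axis along its y. Origin: middle of its axis, 54 mm above the bench in the start notch (top 79 mm). Rolls without slip, also out of a notch, when pressed with 6 to 10 N; a pad pressed on its top travels twice as far as its centre. The pad's push on it must stay below 22 N.
- red_marker: Red tag 14 x 22 x 40 mm, fixed on the rack's +y edge (rack y = +74 mm) level with the middle or the far notch; the notch at its x (along the rack) is the goal. Origin at its foot, 6 mm above the bench; axes parallel to the rack's.
- white_marker: White tag of the same shape and axes at the other of those two notches; not the goal.
- mat: Green fixed mat, 170 mm (x) by 110 mm (y) by 3 mm thick; origin under its centre at bench height.
- pad: Push pad, loose, 0.16 kg: flat plate 110 mm (x) by 44 mm (y) by 9 mm thick with a black rubber underside, and a wooden upright grip in its middle 18 mm thick (x), 40 mm wide (y), from 9 mm up to 51 mm above the underside. Origin at the centre of the underside, z up through the grip. Starts lying on the mat.
- tape_black: Roll of black tape, loose, 60 mm across, 18 mm high; origin under its centre; leave alone.
- tape_amber: Roll of amber tape, loose, 68 mm across, 12 mm high; origin under its centre; leave alone.
- solder_spool: Dark blue spool of solder, loose, standing, about 65 mm across, 69 mm high; leave alone.
There are look-alikes about, which are no part of the job. There is more than one size of the pad; the job needs the largest.

How it is judged:
By the outcome, as a careful person would: the job done as asked, in the order asked, and still so for the second after the job is handed in, with the robot touching nothing.
It also fails if it takes over 72 s, if anything falls off the work surface, if the arm or the gripper's body presses on something with over 40 N, if the wrist force passes 120 N, or if a joint passes its speed limit or range.

## Working session

There is one attempt and no reset: what is moved stays moved. The work goes in short steps, Python scripts to look and compute and a shell command to move; the robot and the scene stay as the last step left them, time stands still between calls to the robot, and variables do not carry over. Pictures are saved under pics/ and viewed, at most 10 in all, crops included, and the job is handed in when it is done.

```bash
mkdir -p pics
cat > h.py <<'E'
from bench import arm
import numpy as np, cv2
def snap(n,f):
    p,d=arm.grab_frame(n); cv2.imwrite('pics/'+f,p[:,:,::-1]); c=arm.get_calibration(n); np.savez('pics/'+f+'.npz',d=d,K=c['intrinsics'],V=c['view'],p=p); return p,d,c
def w(uv,c,d=None,z=None):
    K=np.array(c['intrinsics']);V=np.array(c['view']);Vi=np.linalg.inv(V)
    r=np.linalg.inv(K)@[uv[0],uv[1],1]
    if z is None: r=r*d[int(round(uv[1])),int(round(uv[0]))]
    else: r=r*(z-Vi[2,3])/(Vi[:3,:3]@r)[2]
    return Vi[:3,:3]@r+Vi[:3,3]
E
python3 - <<'E'
from h import *
np.set_printoptions(precision=1,suppress=True)
s=arm.sense();print(s['ee_pos'],np.array(s['eef_rot']).round(3).tolist(),s['wrist_force'],s['gripper_width'])
for n in['top','scene']:
    p,d,c=snap(n,n+'1.png')
    for t,z in [('rack',0),('roller',54),('red_marker',6),('white_marker',6),('mat',0),('pad',3),('tape_black',0),('solder_spool',0),('start_notch',30),('middle_notch',30),('far_notch',30)]:
        for r in arm.place_of(t,n)[:4]: print(n,t,np.array(r['uv']),round(r['conf'],2),w(r['uv'],c,z=z))
E
```

```text
[302.9 602.6 221.5] [[-0.893, 0.449, -0.001], [0.449, 0.893, -0.002], [-0.0, -0.002, -1.0]] [ 0.2 -0.1  1.5] 87.34141494396178
top rack [299.3 179.9] 0.95 [566.1  29.1   0. ]
top roller [313.4 173.2] 0.66 [575.2 -11.7  54. ]
top red_marker [289.3 210. ] 0.49 [481.3  57.9   6. ]
top white_marker [302.1 207.3] 0.54 [488.1  22.2   6. ]
top mat [420.5 203.3] 0.65 [ 493.2 -307.5    0. ]
top pad [442.  260.1] 0.9 [ 335.6 -358.4    3. ]
top pad [363.  240.5] 0.82 [ 393.1 -144.2    3. ]
top pad [420.5 203.6] 0.71 [ 492.  -306.8    3. ]
top tape_black [216.6 215.1] 0.8 [471.6 261.7   0. ]
top solder_spool [409.8 137.5] 0.64 [ 680.9 -285.7    0. ]
top solder_spool [291.3 211.3] 0.6 [478.1  52.8   0. ]
top start_notch [318. 175.] 0.9 [574.  -23.9  30. ]
top middle_notch [298.6 178.2] 0.71 [566.3  29.5  30. ]
top far_notch [285.2 183.8] 0.97 [551.5  66.5  30. ]
scene rack [282.6 223.5] 0.93 [570.9  21.9   0. ]
scene roller [293.  199.9] 0.62 [571.3 -18.   54. ]
scene roller [386.3 195.2] 0.45 [ 410.  -207.6   54. ]
scene red_marker [299.2 237.1] 0.41 [482.4  47.4   6. ]
scene red_marker [231.3 285.6] 0.33 [446.3 269.8   6. ]
scene white_marker [307.8 229.8] 0.64 [492.1   8.    6. ]
scene mat [386.  192.3] 0.65 [ 487.2 -325.5    0. ]
scene pad [382.2 191.2] 0.8 [ 496.7 -318.7    3. ]
scene pad [445.7 203.1] 0.54 [ 316.2 -372.5    3. ]
scene tape_black [234.6 283.5] 0.6 [454.  257.1   0. ]
scene solder_spool [329.8 181.6] 0.89 [ 669.5 -272.3    0. ]
scene start_notch [294.  206.4] 0.59 [577.4 -26.3  30. ]
scene middle_notch [288.  215.5] 0.6 [550.6  20.   30. ]
scene far_notch [295.2 207.3] 0.72 [571.1 -24.8  30. ]
scene far_notch [274.6 222.3] 0.58 [548.1  67.   30. ]
```

```bash
python3 -c "
import cv2
a=cv2.imread('pics/top1.png')
cv2.imwrite('pics/top1c.png',cv2.resize(a[110:310,190:490],None,fx=2.66,fy=2.66,interpolation=cv2.INTER_CUBIC))"
```

```text
(no output)
```

View pics/top1c.png

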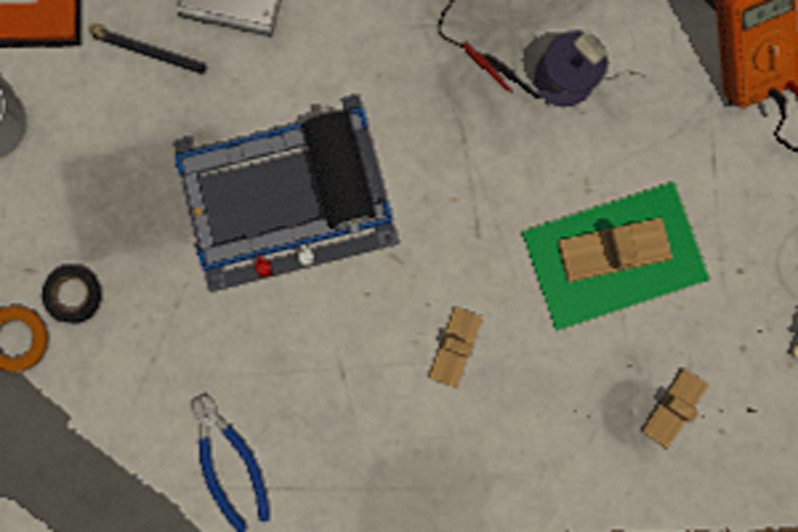

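View pics/scene1.png

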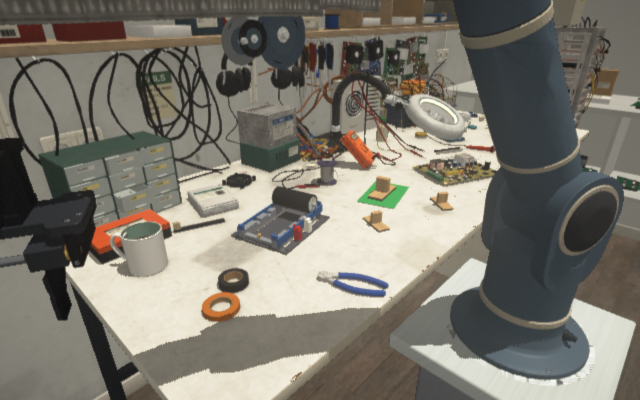

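The overhead view shows the rack at about (285,190) of the crop. The roller is at its right end (340,165). The red marker (264,267) is further along than the white one (305,257), so the goal is the far notch. The pad on the green mat (615,250) is the largest; the two others on the bench are smaller look-alikes. The scene view agrees.

```bash
cat >> h.py <<'E'
def ang(mask,c,z):
    cs,_=cv2.findContours(mask.astype(np.uint8),cv2.RETR_EXTERNAL,cv2.CHAIN_APPROX_NONE)
    k=max(cs,key=cv2.contourArea)[:,0]
    P=np.array([w(u,c,z=z)[:2] for u in k],np.float32)
    r=cv2.minAreaRect(P); b=cv2.boxPoints(r); e=[b[1]-b[0],b[2]-b[1]]; e=max(e,key=np.linalg.norm)
    return np.round(r[0],1),np.round(r[1],1),round(float(np.degrees(np.arctan2(e[1],e[0]))%180),1)
def masks(p):
    h=cv2.cvtColor(p,cv2.COLOR_RGB2HSV).astype(int); H,S,V=h[...,0],h[...,1],h[...,2]
    return (H>45)&(H<80)&(S>120)&(V>50),(H>7)&(H<25)&(S>70)&(V>60)
def delta(pos,yang):
    "tool-frame travel (m) and dr for tool down at pos, y axis at yang deg"
    from scipy.spatial.transform import Rotation as R
    s=arm.sense(); A=np.array(s['eef_rot']); a=np.radians(yang); y=np.array([np.cos(a),np.sin(a),0]); z=np.array([0,0,-1.])
    B=np.c_[np.cross(y,z),y,z]
    return (A.T@(np.array(pos)-s['ee_pos'])/1000).round(4),R.from_matrix(A.T@B).as_rotvec(degrees=True).round(2)
E
python3 - <<'E'
from h import *
np.set_printoptions(precision=1,suppress=True)
f=np.load('pics/top1.png.npz');c={'intrinsics':f['K'],'view':f['V']}
g,wd=masks(f['p']); print(ang(g,c,3))
m=np.zeros_like(wd);m[185:235,385:460]=1
print(ang(wd&m,c,12))
cw=arm.get_calibration('wrist');s=arm.sense();Vi=np.linalg.inv(cw['view']);A=np.array(s['eef_rot'])
print(A.T@(Vi[:3,3]-s['ee_pos']),A.T@Vi[:3,:3],cw['intrinsics'])
for p,a in[((560,150,330),0),((500,-300,260),-79)]:print(delta(p,a))
E
```

```text
(array([ 486.3, -307.1]), array([107.5, 168.9]), 106.9)
(array([ 492.2, -305.3]), array([ 43.3, 110.7]), 101.4)
[  73.1   -0.1 -162.7] [[-0.  -1.  -0.3]
 [ 1.  -0.  -0. ]
 [ 0.  -0.3  1. ]] [[304.7   0.  323.5]
 [  0.  304.7 198.3]
 [  0.    0.    1. ]]
(array([-0.4, -0.3, -0.1]), array([ 0. , -0. , 63.3]))
(array([-0.6, -0.7, -0. ]), array([ -0. ,  -0. , 142.3]))
```

```bash
python3 -m handwheel '[{"travel":[-0.10,-0.09,-0.078],"dr":[0,0,30]},{"travel":[-0.20,-0.18,-0.078],"dr":[0,0,60]},{"travel":[-0.30,-0.27,-0.078],"dr":[0,0,60]},{"travel":[-0.40,-0.35,-0.078],"dr":[0,0,60]},{"travel":[-0.469,-0.405,-0.078],"dr":[0,0,60]},{"travel":[-0.469,-0.405,-0.078],"dr":[0,0,100]},{"travel":[-0.469,-0.405,-0.078],"dr":[0,0,100]},{"travel":[-0.469,-0.405,-0.078],"dr":[0,0,100]},{"travel":[-0.469,-0.405,-0.078],"dr":[0,0,100]},{"travel":[-0.469,-0.405,-0.078],"dr":[0,0,139]},{"travel":[-0.469,-0.405,-0.078],"dr":[0,0,139]},{"travel":[-0.469,-0.405,-0.078],"dr":[0,0,139]},{"travel":[-0.469,-0.405,-0.078],"dr":[0,0,139]},{"travel":[-0.469,-0.405,-0.078],"dr":[0,0,139]},{"travel":[-0.469,-0.405,-0.078],"dr":[0,0,139]},{"travel":[-0.469,-0.405,-0.078],"dr":[0,0,139]},{"travel":[-0.469,-0.405,-0.078],"dr":[0,0,139]}]' -0.2
python3 - <<'E'
from h import *
np.set_printoptions(precision=1,suppress=True)
s=arm.sense();print(s['q'],s['ee_pos'],s['wrist_force'])
p,d,c=snap('wrist','w1.png')
for t,z in [('rack',0),('roller',54),('red_marker',6),('white_marker',6),('start_notch',30),('middle_notch',30),('far_notch',30)]:
    for r in arm.place_of(t,'wrist')[:2]: print(t,np.array(r['uv']),round(r['conf'],2),w(r['uv'],c,z=z))
E
```

```text
clock: 3.32
ee_pos: [540.3, 30.6, 300.6]
eef_rot: [[0.969, 0.248, 0.0], [0.248, -0.969, 0.0], [0.0, -0.0, -1.0]]
wrist_force: [0.6, 0.0, 0.5]
gripper_width: 34.6
finger_force: 0.0
[-0.7  0.2  0.6  1.8 -0.1  1.2 -1.3] [540.3  30.6 300.6] [0.6 0.  0.5]
rack [322.8 151.2] 0.94 [558.3  35.3  -0. ]
rack [551.2 126.5] 0.5 [ 677.2 -283.6    0. ]
roller [369.2 156. ] 0.81 [573.9 -25.1  54. ]
red_marker [297.2 197.7] 0.59 [479.3  56.4   6. ]
white_marker [325.4 196.9] 0.6 [491.4  14.1   6. ]
middle_notch [327.5 155. ] 0.6 [558.3  28.4  30. ]
far_notch [292.5 151. ] 0.7 [551.6  77.8  30. ]
```

View pics/w1.png

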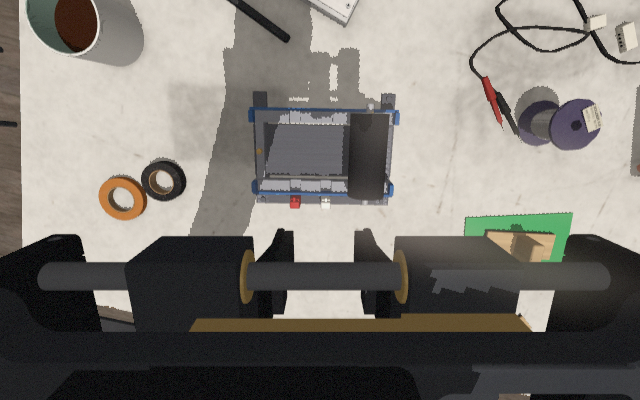

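The wrist view shows the rack at (322,155), with the roller at its right end (369,156). Red is at (296,201) and white at (325,202), which confirms the far notch.

Run:
```python
from h import *
np.set_printoptions(precision=3,suppress=True)
f=np.load('pics/w1.png.npz');c={'intrinsics':f['K'],'view':f['V']};p=f['p'];d=f['d']
K,Vi=f['K'],np.linalg.inv(f['V'])
v,u=np.mgrid[:400,:640]
P=(np.linalg.inv(K)@np.stack([u,v,np.ones_like(u)]).reshape(3,-1)*d.reshape(1,-1))
P=(Vi[:3,:3]@P+Vi[:3,3:]).T.reshape(400,640,3)
h=cv2.cvtColor(p,cv2.COLOR_RGB2HSV).astype(int)
b=(h[...,0]>95)&(h[...,0]<125)&(h[...,1]>110)&(h[...,2]>60); b[:,:235]=0;b[:,410:]=0;b[:85]=0;b[212:]=0
b=cv2.morphologyEx(b.astype(np.uint8),cv2.MORPH_CLOSE,np.ones((3,3)))
B=P[b>0];B=B[(B[:,2]>15)&(B[:,2]<50)]
r=cv2.minAreaRect(B[:,:2].astype(np.float32));print('blue',len(B),r, np.median(B[:,2]))
# top fence line and bottom fence line
for lo,hi in[(95,130),(165,205)]:
    q=P[lo:hi][b[lo:hi]>0];q=q[(q[:,2]>30)&(q[:,2]<45)]
    l=cv2.fitLine(q[:,:2].astype(np.float32),cv2.DIST_HUBER,0,.01,.01).ravel();print(len(q),l,np.degrees(np.arctan2(l[1],l[0])))
# bench plane
m=(abs(P[...,2])<6)&(d>0)&(P[...,1]>-200)&(P[...,1]<220)&(P[...,0]>430)&(P[...,0]<720)
for _ in range(3):
    X=np.c_[P[m][:,:2]-[560,30],np.ones(m.sum())];k=np.linalg.lstsq(X,P[m][:,2],rcond=None)[0]
    res=P[...,2]-((P[...,0]-560)*k[0]+(P[...,1]-30)*k[1]+k[2]); m&=abs(res)<2
print('bench',k,m.sum(),res[m].std())
for a in (102,103,104,105):
  for O in ((560,32),):
    ex=np.array([np.cos(np.radians(a)),np.sin(np.radians(a))]);ey=np.array([-ex[1],ex[0]])
    D=P[...,:2]-O; x=D@ex;y=D@ey
    for s in(1,-1):
        t=(abs(y-s*49)<6)&(res>22)&(res<36)&(x>-30)&(x<90)&(b==0)
        if t.sum()>20:
            kk=np.polyfit(x[t],res[t],1);e=res[t]-np.polyval(kk,x[t]);g=abs(e)<1.5
            kk=np.polyfit(x[t][g],res[t][g],1);print(a,s,t.sum(),g.sum(),kk,np.polyval(kk,-60),e[g].std())
# roller top
D=P[...,:2]-[575,-24]; t=(np.hypot(D[...,0],D[...,1])<60)&(res>70)&(res<90);q=P[t];print('roller',t.sum(),np.percentile(res[t],[50,95,99]),cv2.minAreaRect(q[:,:2].astype(np.float32)))
```

```text
blue 475 ((560.03857421875, 36.00617218017578), (120.98672485351562, 200.31710815429688), 13.383393287658691) 36.18809325433119
244 [  0.247  -0.969 605.701  95.982] -75.72348
205 [  0.226  -0.974 495.358  56.832] -76.93967
bench [ 0.    -0.     0.653] 38109 0.7977373497926739
102 1 498 453 [-0.018 28.772] 29.831234913625167 0.6574612371045475
102 -1 600 524 [-0.018 28.822] 29.924690802259 0.6852739699847575
103 1 495 449 [-0.017 28.793] 29.82996225535882 0.656653617164728
103 -1 599 520 [-0.018 28.816] 29.902779146196874 0.694943165118597
104 1 500 451 [-0.017 28.802] 29.793714706397733 0.648690680621919
104 -1 601 518 [-0.018 28.796] 29.87868400995183 0.695882124022452
105 1 501 436 [-0.016 28.822] 29.780648907787224 0.6767895548479046
105 -1 589 511 [-0.018 28.794] 29.857089629290144 0.7042560556211249
roller 2498 [76.551 78.941 79.473] ((573.4996337890625, -21.99032211303711), (110.85035705566406, 39.203033447265625), 13.111173629760742)
```

The depth fit puts the rail slope at about -0.018, so the far end is lower. The rack centre is at about (560,36) and its +x points at 103.5°.

```bash
python3 -m handwheel '[{"travel":[-0.02,0.05,0.02],"dr":[0,0,3]},{"travel":[-0.04,0.10,0.04],"dr":[0,0,3]},{"travel":[-0.06,0.15,0.06],"dr":[0,0,3]},{"travel":[-0.08,0.2,0.08],"dr":[0,0,3]},{"travel":[-0.11,0.25,0.1],"dr":[0,0,3]},{"travel":[-0.132,0.314,0.13],"dr":[0,0,3]},{"travel":[-0.132,0.314,0.141],"dr":[0,0,3]},{"travel":[-0.132,0.314,0.141],"dr":[0,0,3]},{"travel":[-0.132,0.314,0.141],"dr":[0,0,3]}]' 0.2
python3 - <<'E'
from h import *
np.set_printoptions(precision=4,suppress=True)
p,d,c=snap('wrist','w2.png')
print(arm.place_of('pad','wrist')[:2],[w(r['uv'],c,z=3) for r in arm.place_of('pad','wrist')[:2]])
g,wd=masks(p);print(ang(wd,c,12),ang(g,c,3))
Pz=np.array([[*w((u,v),c,d=d)] for v,u in np.argwhere(wd) if d[v,u]>0])
for lo,hi in((8,16),(48,62)):
    q=Pz[(Pz[:,2]>lo)&(Pz[:,2]<hi)]
    if len(q): print(lo,len(q),cv2.minAreaRect(q[:,:2].astype(np.float32)),np.median(q,0))
print(arm.sense()['wrist_force'])
E
```

```text
clock: 4.85
ee_pos: [491.2, -304.5, 159.9]
eef_rot: [[0.98, 0.199, 0.001], [0.199, -0.98, 0.001], [0.001, -0.001, -1.0]]
wrist_force: [0.2, 0.4, 0.2]
gripper_width: 52.1
finger_force: 0.0
[{'uv': [341.2, 321.0], 'conf': 0.84}, {'uv': [328.1, 188.5], 'conf': 0.72}] [array([ 327.9273, -360.6384,    3.    ]), array([ 488.8494, -310.9004,    3.    ])]
(array([ 673.4, -479.2]), array([ 57.4, 109.9]), 101.5) (array([ 518.2, -271.6]), array([ 27.3, 117.8]), 105.9)
8 5419 ((441.0810546875, -399.225830078125), (312.10394287109375, 470.7956237792969), 38.41673278808594) [ 495.3493 -337.856    12.3552]
48 2497 ((593.2943725585938, -381.9737548828125), (60.461421966552734, 285.0274658203125), 48.35892105102539) [ 660.0503 -434.0764   54.4955]
[-0.4986  0.7976  0.1466]
```

View pics/w2.png

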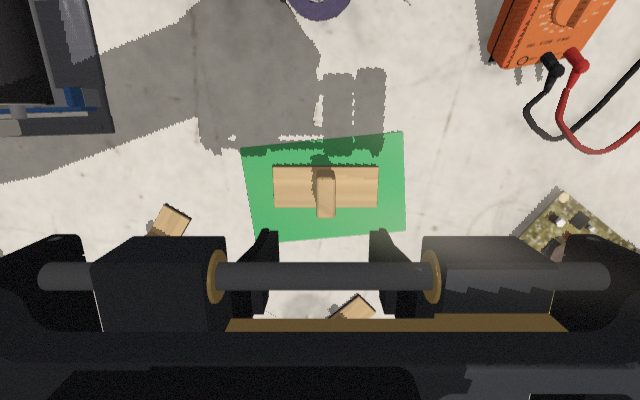

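The wrist view shows the pad at (325,187), well squared to the tool, with the grip top at (326,197).

Run:
```python
from h import *
np.set_printoptions(precision=4,suppress=True)
f=np.load('pics/w2.png.npz');c={'intrinsics':f['K'],'view':f['V']};p=f['p'];d=f['d']
g,wd=masks(p);m=np.zeros_like(wd);m[155:225,262:388]=1;wd&=m
Pz=np.array([[*w((u,v),c,d=d)] for v,u in np.argwhere(wd) if d[v,u]>0])
for lo,hi in((8,16),(48,62)):
    q=Pz[(Pz[:,2]>lo)&(Pz[:,2]<hi)]
    print(lo,len(q),cv2.minAreaRect(q[:,:2].astype(np.float32)),np.median(q,0))
    x,y=q[:,0],q[:,1]
n,l,st,ce=cv2.connectedComponentsWithStats(masks(p)[0].astype(np.uint8))
i=1+np.argmax(st[1:,4]);print(ang(l==i,c,3),st[i])
```

```text
8 3476 ((491.9725036621094, -307.0092468261719), (43.60793685913086, 109.02503204345703), 11.580072402954102) [ 493.5554 -300.3828   12.817 ]
48 803 ((492.3128662109375, -307.0476989746094), (38.61802673339844, 17.64420509338379), 11.165679931640625) [ 493.6687 -306.6828   54.6273]
(array([ 518.2, -271.6]), array([ 27.3, 117.8]), 105.9) [ 240  139  114   32 2025]
```

```bash
python3 -m handwheel '[{"travel":[0.0005,0.0027,0.04],"dr":[0,0,0]},{"travel":[0.0005,0.0027,0.08],"dr":[0,0,0]},{"travel":[0.0005,0.0027,0.11],"dr":[0,0,0]},{"travel":[0.0005,0.0027,0.13],"dr":[0,0,0]},{"travel":[0.0005,0.0027,0.138],"dr":[0,0,0]},{"travel":[0.0005,0.0027,0.142],"dr":[0,0,0]},{"travel":[0.0005,0.0027,0.142],"dr":[0,0,0]}]'
python3 -m handwheel '[{"travel":[0,0,0],"dr":[0,0,0]},{"travel":[0,0,0],"dr":[0,0,0]},{"travel":[0,0,0],"dr":[0,0,0]},{"travel":[0,0,0],"dr":[0,0,0]},{"travel":[0,0,0],"dr":[0,0,0]}]' -1
```

```text
clock: 5.88
ee_pos: [491.5, -309.1, 18.1]
eef_rot: [[0.981, 0.196, 0.001], [0.196, -0.981, -0.0], [0.001, 0.001, -1.0]]
wrist_force: [0.9, 0.5, -0.3]
gripper_width: 52.1
finger_force: 0.0
clock: 6.5
ee_pos: [491.0, -308.3, 17.5]
eef_rot: [[0.981, 0.196, -0.0], [0.196, -0.981, 0.001], [-0.0, -0.001, -1.0]]
wrist_force: [-0.6, 2.3, 2.6]
gripper_width: 17.7
finger_force: 30.0
```

```bash
python3 -m handwheel '[{"travel":[0,0,-0.015],"dr":[0,0,0]},{"travel":[0,0,-0.04],"dr":[0,0,0]},{"travel":[0,0,-0.08],"dr":[0,0,0]},{"travel":[0,0,-0.12],"dr":[0,0,0]},{"travel":[0.03,-0.04,-0.12],"dr":[0,0,-2.2]},{"travel":[0.06,-0.08,-0.12],"dr":[0,0,-2.2]},{"travel":[0.09,-0.13,-0.12],"dr":[0,0,-2.2]},{"travel":[0.12,-0.18,-0.12],"dr":[0,0,-2.2]},{"travel":[0.138,-0.22,-0.12],"dr":[0,0,-2.2]},{"travel":[0.138,-0.2366,-0.12],"dr":[0,0,-2.2]},{"travel":[0.138,-0.2366,-0.1],"dr":[0,0,-2.2]},{"travel":[0.138,-0.2366,-0.0855],"dr":[0,0,-2.2]},{"travel":[0.138,-0.2366,-0.0855],"dr":[0,0,-2.2]},{"travel":[0.138,-0.2366,-0.0855],"dr":[0,0,-2.2]},{"travel":[0.138,-0.2366,-0.0855],"dr":[0,0,-2.2]}]'
python3 - <<'E'
from h import *
np.set_printoptions(precision=4,suppress=True)
p,d,c=snap('wrist','w3.png')
F=[]
for i in range(4):
    arm.grab_frame('wrist');s=arm.sense();F.append(np.r_[s['wrist_force'],s['moment'],s['ee_pos']])
print(np.array(F).round(2)); print(delta((580.1,-48.9,103),-76.5))
E
```

```text
clock: 8.38
ee_pos: [580.3, -50.5, 103.5]
eef_rot: [[0.973, 0.233, 0.001], [0.233, -0.973, -0.0], [0.001, 0.0, -1.0]]
wrist_force: [0.1, -0.0, -1.5]
gripper_width: 17.6
finger_force: 30.0
[[  0.25  -0.13  -1.71  -0.05   0.15  -0.02 580.27 -50.05 103.45]
 [  0.32   0.11  -1.74  -0.07   0.14  -0.01 580.19 -49.87 103.4 ]
 [ -0.55  -0.98  -2.4   -0.04   0.11   0.02 580.14 -49.76 103.35]
 [  0.2   -0.21  -1.48  -0.07   0.15   0.01 580.1  -49.68 103.28]]
(array([ 0.0002, -0.0008,  0.0003]), array([-0.  , -0.03,  0.02]))
```

View pics/w3.png

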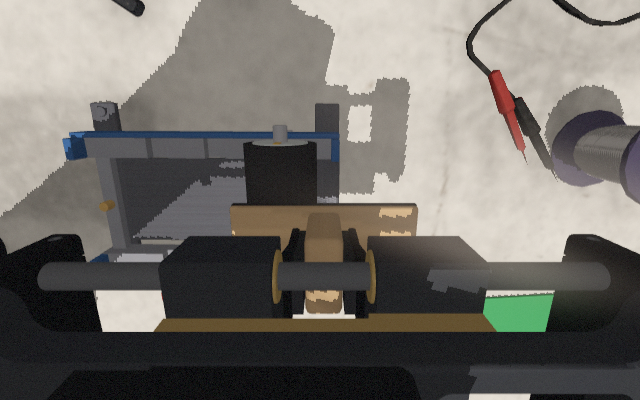

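The pad is held level at (325,220), and the roller (280,170) is under its forward half.

```bash
python3 -m handwheel '[{"travel":[0,-0.0005,0.003],"dr":[0,0,0]},{"travel":[0,-0.0005,0.005],"dr":[0,0,0]},{"travel":[0,-0.0005,0.007],"dr":[0,0,0]},{"travel":[0,-0.0005,0.008],"dr":[0,0,0]},{"travel":[0,-0.0005,0.0085],"dr":[0,0,0]},{"travel":[0,-0.0005,0.0085],"dr":[0,0,0]}]' | grep -E "pos|force"
python3 -m handwheel '[{"travel":[0,0,0.0005],"dr":[0,0,0]},{"travel":[0,0,0.0005],"dr":[0,0,0]},{"travel":[0,0,0.0005],"dr":[0,0,0]}]'| grep -E "pos|wrist_force"
```

```text
ee_pos: [579.8, -49.3, 94.5]
wrist_force: [0.7, -0.1, -1.7]
finger_force: 30.0
ee_pos: [579.8, -49.2, 94.0]
wrist_force: [0.0, 0.5, -2.0]
```

```bash
python3 -m handwheel '[{"travel":[0,0,0.0005],"dr":[0,0,0]},{"travel":[0,0,0.0005],"dr":[0,0,0]},{"travel":[0,0,0.0005],"dr":[0,0,0]}]'| grep -E "pos|wrist_force"
```

```text
ee_pos: [579.8, -49.2, 93.5]
wrist_force: [0.1, -0.9, -1.7]
```

```bash
python3 -m handwheel '[{"travel":[0,0,0.0005],"dr":[0,0,0]},{"travel":[0,0,0.0005],"dr":[0,0,0]},{"travel":[0,0,0.0005],"dr":[0,0,0]}]'| grep -E "pos|wrist_force"
```

```text
ee_pos: [579.9, -49.2, 93.1]
wrist_force: [-0.6, 0.1, -1.4]
```

```bash
python3 -m handwheel '[{"travel":[0,0,0.0005],"dr":[0,0,0]},{"travel":[0,0,0.0005],"dr":[0,0,0]},{"travel":[0,0,0.0005],"dr":[0,0,0]}]'| grep -E "pos|wrist_force"
```

```text
ee_pos: [580.0, -49.3, 92.9]
wrist_force: [0.0, -1.1, 3.3]
```

```bash
python3 -m handwheel '[{"travel":[0,0,0.0005],"dr":[0,0,0]},{"travel":[0,0,0.0005],"dr":[0,0,0]},{"travel":[0,0,0.0005],"dr":[0,0,0]}]'| grep -E "pos|wrist_force"
```

```text
ee_pos: [580.0, -49.4, 92.7]
wrist_force: [-2.1, -0.9, 6.6]
```

Contact is at TCP z≈93.0 and the push is now about 8 N, with a stiffness of about 8 N/mm. Next I roll the roller out of the notch, letting the pad rise with it.

```bash
python3 -m handwheel '[{"travel":[0,-0.001,-0.0001],"dr":[0,0,0]},{"travel":[0,-0.002,-0.0003],"dr":[0,0,0]},{"travel":[0,-0.003,-0.0004],"dr":[0,0,0]},{"travel":[0,-0.004,-0.0005],"dr":[0,0,0]},{"travel":[0,-0.004,-0.0005],"dr":[0,0,0]}]'| grep -E "pos|wrist_force"
```

```text
ee_pos: [579.3, -46.2, 93.2]
wrist_force: [-1.7, -1.0, 6.0]
```

```bash
python3 -m handwheel '[{"travel":[0,-0.002,-0.0002],"dr":[0,0,0]},{"travel":[0,-0.004,-0.0004],"dr":[0,0,0]},{"travel":[0,-0.006,-0.0005],"dr":[0,0,0]},{"travel":[0,-0.008,-0.0006],"dr":[0,0,0]},{"travel":[0,-0.008,-0.0006],"dr":[0,0,0]}]'| grep -E "pos|wrist_force"
```

```text
ee_pos: [577.3, -37.8, 93.9]
wrist_force: [-2.2, -1.6, 7.0]
```

```bash
python3 -m handwheel '[{"travel":[0,-0.003,-0.0001],"dr":[0,0,0]},{"travel":[0,-0.006,-0.0001],"dr":[0,0,0]},{"travel":[0,-0.009,-0.0001],"dr":[0,0,0]},{"travel":[0,-0.012,-0.0001],"dr":[0,0,0]},{"travel":[0,-0.014,0],"dr":[0,0,0]},{"travel":[0,-0.014,0],"dr":[0,0,0]}]'| grep -E "pos|wrist_force"
```

```text
ee_pos: [573.9, -23.8, 94.0]
wrist_force: [-3.4, -1.1, 9.3]
```

```bash
python3 -m handwheel '[{"travel":[0,-0.004,0],"dr":[0,0,0]},{"travel":[0,-0.008,0.0001],"dr":[0,0,0]},{"travel":[0,-0.012,0.0001],"dr":[0,0,0]},{"travel":[0,-0.016,0.0001],"dr":[0,0,0]},{"travel":[0,-0.02,0.0002],"dr":[0,0,0]},{"travel":[0,-0.02,0.0002],"dr":[0,0,0]}]'| grep -E "pos|wrist_force"
```

```text
ee_pos: [569.3, -4.2, 93.9]
wrist_force: [-3.3, -0.0, 8.6]
```

```bash
python3 -m handwheel '[{"travel":[-0.0001,-0.004,0],"dr":[0,0,0]},{"travel":[-0.0002,-0.008,0],"dr":[0,0,0]},{"travel":[-0.0003,-0.012,0],"dr":[0,0,0]},{"travel":[-0.0004,-0.016,0.0001],"dr":[0,0,0]},{"travel":[-0.0005,-0.02,0.0001],"dr":[0,0,0]},{"travel":[-0.0005,-0.022,0.0001],"dr":[0,0,0]}]'| grep -E "pos|wrist_force"
```

```text
ee_pos: [564.3, 17.0, 93.7]
wrist_force: [-0.7, -0.2, 7.4]
```

```bash
python3 -m handwheel '[{"travel":[0,-0.004,0],"dr":[0,0,0]},{"travel":[0,-0.008,0.0001],"dr":[0,0,0]},{"travel":[0,-0.012,0.0001],"dr":[0,0,0]},{"travel":[0,-0.016,0.0002],"dr":[0,0,0]},{"travel":[0,-0.018,0.0002],"dr":[0,0,0]},{"travel":[0,-0.018,0.0002],"dr":[0,0,0]}]'| grep -E "pos|wrist_force"
```

```text
ee_pos: [560.1, 34.6, 93.5]
wrist_force: [-1.9, -0.2, 7.6]
```

```bash
python3 -m handwheel '[{"travel":[0,-0.003,0],"dr":[0,0,0]},{"travel":[0,-0.006,0.0001],"dr":[0,0,0]},{"travel":[0,-0.009,0.0001],"dr":[0,0,0]},{"travel":[0,-0.012,0.0002],"dr":[0,0,0]},{"travel":[0,-0.012,0.0002],"dr":[0,0,0]}]'| grep -E "pos|wrist_force"
```

```text
ee_pos: [557.2, 46.8, 93.1]
wrist_force: [-1.6, 0.2, 6.9]
```

```bash
python3 -m handwheel '[{"travel":[0,-0.002,0.0001],"dr":[0,0,0]},{"travel":[0,-0.004,0.0002],"dr":[0,0,0]},{"travel":[0,-0.006,0.0003],"dr":[0,0,0]},{"travel":[0,-0.006,0.0004],"dr":[0,0,0]}]'| grep -E "pos|wrist_force"
```

```text
ee_pos: [555.8, 52.8, 92.6]
wrist_force: [-1.4, 2.1, 6.7]
```

```bash
python3 -m handwheel '[{"travel":[0,-0.001,0.0002],"dr":[0,0,0]},{"travel":[0,-0.002,0.0003],"dr":[0,0,0]},{"travel":[0,-0.003,0.0004],"dr":[0,0,0]},{"travel":[0,-0.004,0.0005],"dr":[0,0,0]},{"travel":[0,-0.004,0.0005],"dr":[0,0,0]}]'| grep -E "pos|wrist_force"
python3 - <<'E'
from h import *
np.set_printoptions(precision=4,suppress=True)
p,d,c=snap('wrist','w4.png'); print(arm.sense()['wrist_force'])
for n in('wrist','top'):
    if n=='top': p,d,c=snap('top','top4.png')
    print([(r['uv'],w(r['uv'],c,z=53)) for r in arm.place_of('roller',n)[:2]])
E
```

```text
ee_pos: [554.8, 56.7, 92.0]
wrist_force: [-0.4, 1.7, 6.3]
[-0.9468  1.8969  5.7438]
[]
[([292.5, 180.5], array([556.6998,  44.9456,  53.    ])), ([280.4, 187.7], array([537.8267,  77.7465,  53.    ]))]
```

View pics/w4.png

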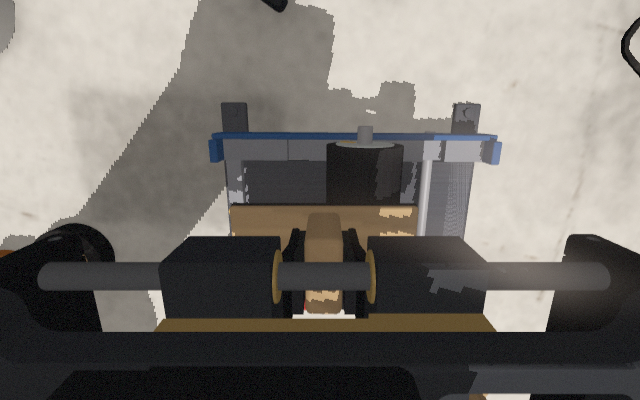

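The roller shaft (365,133) is now midway between the rack end posts (234 and 466), close to the middle notch. The pad is still on top of it.

```bash
python3 -m handwheel '[{"travel":[0,-0.0005,0.0001],"dr":[0,0,0]},{"travel":[0,-0.0012,0.0003],"dr":[0,0,0]},{"travel":[0,-0.0012,0.0003],"dr":[0,0,0]},{"travel":[0,-0.0012,0.0003],"dr":[0,0,0]}]'| grep -E "pos|wrist_force"
```

```text
ee_pos: [554.6, 57.9, 91.8]
wrist_force: [0.0, 1.8, 5.7]
```

```bash
python3 -m handwheel '[{"travel":[0,-0.0008,0.0001],"dr":[0,0,0]},{"travel":[0,-0.0008,0.0001],"dr":[0,0,0]},{"travel":[0,-0.0008,0.0001],"dr":[0,0,0]}]'| grep -E "pos|wrist_force"
```

```text
ee_pos: [554.4, 58.6, 91.7]
wrist_force: [-0.3, 1.2, 6.6]
```

```bash
python3 -m handwheel '[{"travel":[0,0,-0.001],"dr":[0,0,0]},{"travel":[0,0,-0.003],"dr":[0,0,0]},{"travel":[0,0,-0.01],"dr":[0,0,0]},{"travel":[0,0,-0.015],"dr":[0,0,0]},{"travel":[0,0,-0.015],"dr":[0,0,0]}]'| grep -E "pos|wrist_force"
python3 - <<'E'
from h import *
p,d,c=snap('wrist','w5.png'); print(arm.sense()['wrist_force'],arm.sense()['clock'])
E
```

```text
ee_pos: [554.0, 57.6, 106.6]
wrist_force: [0.4, -0.3, -2.6]
[ 0.6983966  -0.52837519 -2.18314893] 19.0
```

View pics/w5.png

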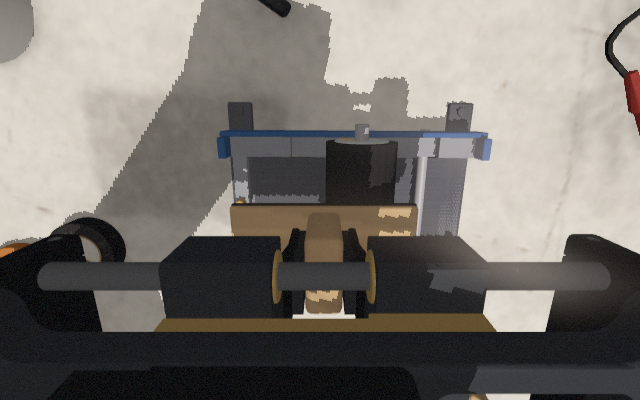

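With the pad lifted, the roller (362,170) stays seated in the middle notch. Next I reposition the pad for the second stroke.

```bash
python3 -m handwheel '[{"travel":[0,0.02,0],"dr":[0,0,0]},{"travel":[0,0.04,0],"dr":[0,0,0]},{"travel":[0,0.051,0],"dr":[0,0,0]},{"travel":[0,0.051,0.005],"dr":[0,0,0]},{"travel":[0,0.051,0.01],"dr":[0,0,0]},{"travel":[0,0.051,0.0125],"dr":[0,0,0]},{"travel":[0,0.051,0.0135],"dr":[0,0,0]},{"travel":[0,0.051,0.0135],"dr":[0,0,0]}]'| grep -E "pos|wrist_force"
```

```text
ee_pos: [565.5, 8.3, 92.6]
wrist_force: [0.1, -0.4, -2.3]
```

```bash
python3 -m handwheel '[{"travel":[0,0,0.0003],"dr":[0,0,0]},{"travel":[0,0,0.0005],"dr":[0,0,0]},{"travel":[0,0,0.0005],"dr":[0,0,0]}]'| grep -E "pos|wrist_force"
```

```text
ee_pos: [565.6, 8.0, 92.2]
wrist_force: [0.9, -1.0, -1.7]
```

```bash
python3 -m handwheel '[{"travel":[0,0,0.0003],"dr":[0,0,0]},{"travel":[0,0,0.0005],"dr":[0,0,0]},{"travel":[0,0,0.0005],"dr":[0,0,0]}]'| grep -E "pos|wrist_force"
```

```text
ee_pos: [565.7, 8.0, 91.9]
wrist_force: [-0.3, 0.3, 1.3]
```

```bash
python3 -m handwheel '[{"travel":[0,0,0.0003],"dr":[0,0,0]},{"travel":[0,0,0.0005],"dr":[0,0,0]},{"travel":[0,0,0.0005],"dr":[0,0,0]}]'| grep -E "pos|wrist_force"
```

```text
ee_pos: [565.7, 7.9, 91.8]
wrist_force: [-0.8, -0.5, 6.2]
```

```bash
python3 -m handwheel '[{"travel":[0,-0.001,-0.0001],"dr":[0,0,0]},{"travel":[0,-0.002,-0.0003],"dr":[0,0,0]},{"travel":[0,-0.003,-0.0004],"dr":[0,0,0]},{"travel":[0,-0.004,-0.0005],"dr":[0,0,0]},{"travel":[0,-0.004,-0.0005],"dr":[0,0,0]}]'| grep -E "pos|wrist_force"
```

```text
ee_pos: [564.9, 11.4, 92.2]
wrist_force: [-1.3, -1.1, 6.1]
```

```bash
python3 -m handwheel '[{"travel":[0,-0.002,-0.0002],"dr":[0,0,0]},{"travel":[0,-0.004,-0.0004],"dr":[0,0,0]},{"travel":[0,-0.006,-0.0005],"dr":[0,0,0]},{"travel":[0,-0.008,-0.0006],"dr":[0,0,0]},{"travel":[0,-0.008,-0.0006],"dr":[0,0,0]}]'| grep -E "pos|wrist_force"
```

```text
ee_pos: [562.9, 19.7, 92.9]
wrist_force: [-2.5, -0.7, 7.7]
```

```bash
python3 -m handwheel '[{"travel":[0,-0.003,-0.0001],"dr":[0,0,0]},{"travel":[-0.0001,-0.006,-0.0001],"dr":[0,0,0]},{"travel":[-0.0002,-0.009,-0.0001],"dr":[0,0,0]},{"travel":[-0.0002,-0.012,-0.0001],"dr":[0,0,0]},{"travel":[-0.0002,-0.014,0],"dr":[0,0,0]},{"travel":[-0.0002,-0.014,0],"dr":[0,0,0]}]'| grep -E "pos|wrist_force"
```

```text
ee_pos: [559.6, 33.8, 93.0]
wrist_force: [-2.8, -1.3, 8.1]
```

```bash
python3 -m handwheel '[{"travel":[-0.0001,-0.004,0],"dr":[0,0,0]},{"travel":[-0.0002,-0.008,0],"dr":[0,0,0]},{"travel":[-0.0003,-0.012,0.0001],"dr":[0,0,0]},{"travel":[-0.0003,-0.016,0.0001],"dr":[0,0,0]},{"travel":[-0.0003,-0.02,0.0002],"dr":[0,0,0]},{"travel":[-0.0003,-0.02,0.0002],"dr":[0,0,0]}]'| grep -E "pos|wrist_force"
```

```text
ee_pos: [554.9, 53.4, 92.8]
wrist_force: [-1.5, 0.1, 8.3]
```

```bash
python3 -m handwheel '[{"travel":[0,-0.004,0],"dr":[0,0,0]},{"travel":[0,-0.008,0],"dr":[0,0,0]},{"travel":[0,-0.012,0.0001],"dr":[0,0,0]},{"travel":[0,-0.016,0.0001],"dr":[0,0,0]},{"travel":[0,-0.02,0.0002],"dr":[0,0,0]},{"travel":[0,-0.02,0.0002],"dr":[0,0,0]}]'| grep -E "pos|wrist_force"
```

```text
ee_pos: [550.4, 72.8, 92.7]
wrist_force: [-1.4, 0.6, 8.4]
```

```bash
python3 -m handwheel '[{"travel":[0,-0.003,0],"dr":[0,0,0]},{"travel":[0,-0.006,0.0001],"dr":[0,0,0]},{"travel":[0,-0.009,0.0001],"dr":[0,0,0]},{"travel":[0,-0.012,0.0002],"dr":[0,0,0]},{"travel":[0,-0.012,0.0002],"dr":[0,0,0]}]'| grep -E "pos|wrist_force"
```

```text
ee_pos: [547.5, 84.8, 92.3]
wrist_force: [-1.8, 0.8, 7.0]
```

```bash
python3 -m handwheel '[{"travel":[0,-0.002,0.0001],"dr":[0,0,0]},{"travel":[0,-0.004,0.0002],"dr":[0,0,0]},{"travel":[0,-0.006,0.0004],"dr":[0,0,0]},{"travel":[0,-0.006,0.0005],"dr":[0,0,0]}]'| grep -E "pos|wrist_force"
```

```text
ee_pos: [546.1, 90.9, 91.7]
wrist_force: [-0.8, 1.7, 7.4]
```

```bash
python3 -m handwheel '[{"travel":[0,-0.001,0.0002],"dr":[0,0,0]},{"travel":[0,-0.002,0.0003],"dr":[0,0,0]},{"travel":[0,-0.003,0.0004],"dr":[0,0,0]},{"travel":[0,-0.004,0.0005],"dr":[0,0,0]},{"travel":[0,-0.004,0.0005],"dr":[0,0,0]}]'| grep -E "pos|wrist_force"
```

```text
ee_pos: [545.1, 94.9, 91.1]
wrist_force: [0.3, 2.5, 6.0]
```

```bash
python3 -m handwheel '[{"travel":[0,-0.0008,0.0002],"dr":[0,0,0]},{"travel":[0,-0.0014,0.0003],"dr":[0,0,0]},{"travel":[0,-0.0014,0.0003],"dr":[0,0,0]},{"travel":[0,-0.0014,0.0003],"dr":[0,0,0]},{"travel":[0,-0.0014,0.0003],"dr":[0,0,0]},{"travel":[0,-0.0014,0.0003],"dr":[0,0,0]}]'| grep -E "pos|wrist_force"
python3 - <<'E'
from h import *
snap('wrist','w6.png')
E
```

```text
ee_pos: [544.8, 96.2, 90.9]
wrist_force: [-0.7, 1.5, 6.5]
```

View pics/w6.png

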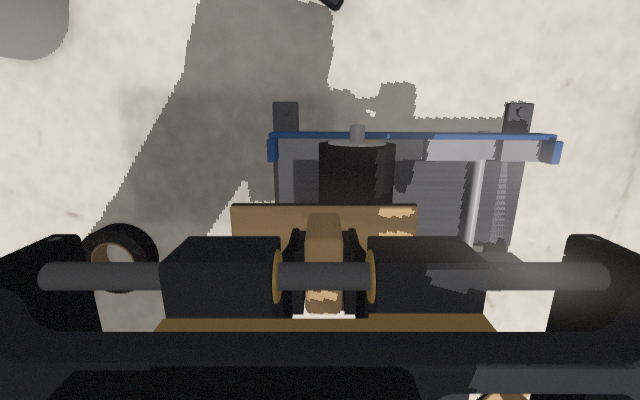

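The roller (357,170) is at the far notch, and the pad height matches the bottom of a notch. Next I lift straight up, slowly at first, and check.

```bash
python3 -m handwheel '[{"travel":[0,0,-0.001],"dr":[0,0,0]},{"travel":[0,0,-0.003],"dr":[0,0,0]},{"travel":[0,0,-0.01],"dr":[0,0,0]},{"travel":[0,0,-0.03],"dr":[0,0,0]},{"travel":[0,0,-0.06],"dr":[0,0,0]},{"travel":[-0.02,0.05,-0.06],"dr":[0,0,0]},{"travel":[-0.04,0.1,-0.06],"dr":[0,0,1]},{"travel":[-0.06,0.15,-0.06],"dr":[0,0,2.2]},{"travel":[-0.08,0.2,-0.06],"dr":[0,0,2.2]},{"travel":[-0.1,0.25,-0.06],"dr":[0,0,2.2]},{"travel":[-0.12,0.3,-0.06],"dr":[0,0,2.2]},{"travel":[-0.14,0.35,-0.06],"dr":[0,0,2.2]},{"travel":[-0.1465,0.3808,-0.06],"dr":[0,0,2.2]},{"travel":[-0.1465,0.3808,-0.04],"dr":[0,0,2.2]},{"travel":[-0.1465,0.3808,-0.01],"dr":[0,0,2.2]},{"travel":[-0.1465,0.3808,0.02],"dr":[0,0,2.2]},{"travel":[-0.1465,0.3808,0.04],"dr":[0,0,2.2]},{"travel":[-0.1465,0.3808,0.05],"dr":[0,0,2.2]},{"travel":[-0.1465,0.3808,0.05],"dr":[0,0,2.2]},{"travel":[-0.1465,0.3808,0.05],"dr":[0,0,2.2]}]'
python3 - <<'E'
from h import *
p,d,c=snap('top','top7.png')
for t,z in(('roller',52),('pad',3),('mat',0)): print(t,[(r['conf'],w(r['uv'],c,z=z).round(1)) for r in arm.place_of(t,'top')[:3]])
cv2.imwrite('pics/top7c.png',cv2.resize(p[110:310,190:490,::-1],None,fx=2.66,fy=2.66,interpolation=cv2.INTER_CUBIC))
print([x.tolist() for x in delta((491,-308.3,17.8),-78.7)])
E
```

```text
clock: 29.68
ee_pos: [491.3, -310.1, 41.2]
eef_rot: [[0.981, 0.196, 0.002], [0.196, -0.981, -0.001], [0.001, 0.001, -1.0]]
wrist_force: [-0.3, -0.7, -1.8]
gripper_width: 17.5
finger_force: 30.0
roller [(0.92, array([557.4,  81.7,  52. ]))]
pad [(0.64, array([ 675.4, -277.3,    3. ])), (0.6, array([ 336.1, -358.9,    3. ])), (0.51, array([460.1, 254.6,   3. ]))]
mat []
[[0.0002, -0.0016, 0.0232], [0.03, -0.07, 0.01]]
```

View pics/top7c.png

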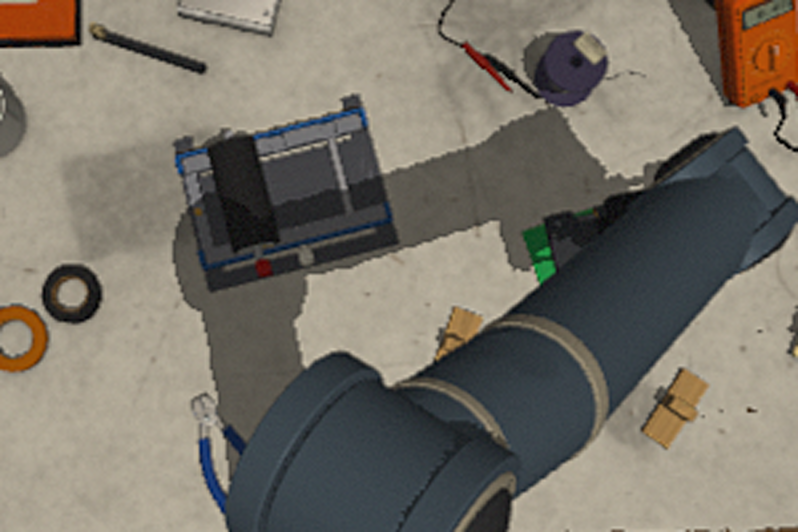

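The roller (243,190) now lies in line with the red marker (264,267), resting in the far notch. The pad is above the mat, so I lower it.

```bash
python3 -m handwheel '[{"travel":[0,-0.0014,0.008],"dr":[0,0,0]},{"travel":[0,-0.0014,0.014],"dr":[0,0,0]},{"travel":[0,-0.0014,0.018],"dr":[0,0,0]},{"travel":[0,-0.0014,0.021],"dr":[0,0,0]},{"travel":[0,-0.0014,0.0225],"dr":[0,0,0]},{"travel":[0,-0.0014,0.023],"dr":[0,0,0]},{"travel":[0,-0.0014,0.023],"dr":[0,0,0]}]'
```

```text
clock: 30.75
ee_pos: [490.4, -308.3, 17.5]
eef_rot: [[0.981, 0.196, 0.0], [0.196, -0.981, 0.0], [0.0, -0.0, -1.0]]
wrist_force: [-0.8, 0.3, 1.0]
gripper_width: 17.8
finger_force: 30.0
```

```bash
python3 -m handwheel '[{"travel":[0,0,0],"dr":[0,0,0]},{"travel":[0,0,0],"dr":[0,0,0]},{"travel":[0,0,0],"dr":[0,0,0]},{"travel":[0,0,0],"dr":[0,0,0]},{"travel":[0,0,-0.01],"dr":[0,0,0]},{"travel":[0,0,-0.03],"dr":[0,0,0]},{"travel":[0,0,-0.07],"dr":[0,0,0]},{"travel":[0,0,-0.12],"dr":[0,0,0]},{"travel":[-0.04,0,-0.16],"dr":[0,0,0]},{"travel":[-0.04,0,-0.16],"dr":[0,0,0]},{"travel":[-0.04,0,-0.16],"dr":[0,0,0]}]' 0.2
python3 - <<'E'
from h import *
snap('wrist','w8.png')
E
```

```text
clock: 32.12
ee_pos: [451.6, -315.7, 178.0]
eef_rot: [[0.981, 0.196, 0.002], [0.196, -0.981, 0.001], [0.002, -0.0, -1.0]]
wrist_force: [0.1, -0.3, -0.8]
gripper_width: 52.1
finger_force: 0.0
```

View pics/w8.png

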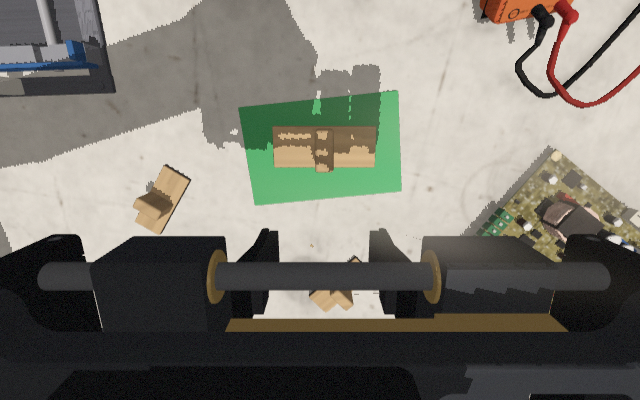

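The pad lies flat in the middle of the green mat (325,147). The gripper is clear of it and touching nothing.

```bash
python3 -c "
from bench import arm
print(arm.sign_off())"
```

```text
the job is handed in; nothing more can be done
None
```

The job is handed in: the roller is settled in the far notch at the red marker, rolled in two strokes with the pad lifted and reset while the roller sat in the middle notch, at up to about 11 N of measured push (limit 22 N), and the pad is flat back on its mat; the clock read 32 s of the 72 s allowed.

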